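# Tip the standing platform section into the clamping jig and lock it down

## Task

Clamp the grey platform section that stands on its long edge in the plywood jig: push it over so that it lies flat on the board, cobbles up, then push it straight back under the cam until its long edge is snug against the metal fence. Then push the upright clamp lever over until it lies down along the fence and the cam holds the section. Only push with the fingers: do not grip or lift the section, and leave the things around the jig where they stand.

Things in the scene. Friction and masses are not known exactly. Their poses are not given: they have to be found in the camera images.
- jig: Fixed jig: plywood board 12 mm thick, from x = -172 to +34 mm and y = -135 to +135 mm, with an aluminium fence along y. Origin: table height, straight below the middle of the fence's front face. z up; +x points away from the robot, through the fence; the bay for the section is on the -x side. At y = 0 the fence carries a steel bracket, 26 mm wide, up to 56 mm above the table, with the cam clamp.
- section: Grey cobbled model platform plate, loose, about 0.11 kg: 212 mm long (own x), 86 mm wide (own y), 16 mm thick (own z, out of the cobbled face). Origin: middle of the underside. It starts standing free on its long -y edge on the board, cobbles to the robot, underside 110 to 137 mm in front of the fence, top 98 mm above the table. Pushed 10 degrees past upright it falls flat by itself.
- section_far (a point): Middle of the section's long +y edge, at its underside: its top edge at the start, the edge that meets the fence when it lies home.
- section_foot (a point): Middle of the section's long -y edge, at its underside: the foot it stands and tips on, which stays down on the board throughout.
- cam_lever (a joint): Clamp lever hinge, rad. 0: lever upright (starts between 0 and 0.25). Axle along jig x, at jig y = 0, 43 mm above the table. As the value grows the knob goes over to jig +y and down; 1.57: lever lies level along the fence; stop at 1.62. It stays where it is left (friction 0.12 N m, 2 N at the rod) and needs up to 8 N there over the last third, as the cam presses.
- fence_foot (a point): Middle of the foot of the fence's front face, on the board, 12 mm above the table. The fence is 240 mm long, 20 mm deep and stands 14 mm above the board.
- lever_knob (a point): Centre of the lever's black ball knob (18 mm), 82 mm from the axle, at jig x = -10.5 mm. Between axle and knob the lever is a round steel rod of 8 mm diameter.
- cam: Steel eccentric in one piece with the lever, 24 mm diameter, over the bay from jig x = -18 to -3 mm. Open, its underside is 19 mm above the board, so the 16 mm section slides in below it; shut, it presses on the section. Origin on the axle, at jig x = 0.
- glue: Bystander: small glue bottle, 23 mm wide, 90 mm high, white nozzle, upright. Origin: middle of its underside.
- oil: Bystander: small amber oil bottle, 25 mm wide, 82 mm high, upright. Origin: middle of its underside.
- tape: Bystander: roll of black tape lying flat, 62 mm wide, 19 mm high. Origin: middle of its underside.
- signal_hut: Bystander: grey model hut, 56x48 mm, 84 mm high, upright. Origin: middle of its underside.
- post: Bystander: black model lamp post on a round foot, 25 mm wide, 100 mm high, upright. Origin: middle of its underside.
- cutters: Bystander: flush cutters with blue handles lying flat, 129x43 mm, 10 mm high. Origin: middle of its underside.

How it is judged (in metres and radians):
On the way:
1. the section lies flat on the jig's board, cobbles up, while the clamp lever is still open (angle between section's own z axis and vertical below 0.1 rad and height (world z) of section_far below 0.022 m and value of joint cam_lever below 0.6 rad), for 0.2 s.
At the end, for the whole second after the job is handed in: The section lies flat (within 3 degrees), cobbles up, on the board, its long edge within 3.5 mm of the fence and parallel to it within 1.7 degrees, its middle within 50 mm of the cam along the fence; the lever is past 1.3 rad and the cam presses on the section with more than 2 N; all at rest (angle between section's own z axis and vertical below 0.05 rad and x of section_far in the frame of jig above -0.0035 m and z of section_far in the frame of jig below 0.016 m and angle between the x axis of section and the y axis of jig, either way round below 0.03 rad and y of section in the frame of jig between -0.05 and 0.05 m and value of joint cam_lever above 1.3 rad and contact force between cam and section above 2 N and linear speed of section below 0.01 m/s); the robot touches nothing.
It fails at once if the section is lifted: its foot edge rises more than 20 mm off the board (height (world z) of section_foot above 0.032 m).
It fails at once if a bystander is shoved more than 15 mm (distance of any of glue, oil, tape, signal_hut, post, cutters from where it was at the start of the episode above 0.015 m).
It fails at once if an upright bystander is tipped (angle between any of glue, oil, signal_hut, post's own z axis and vertical above 0.35 rad).
It also fails if it takes over 48 s, if anything falls off the work surface, if the arm or the gripper's body presses on something with over 40 N, if the wrist force passes 120 N, or if a joint passes its speed limit or range.

## Robot

A 6-joint arm with a two-finger parallel gripper is mounted at the origin on a cart in front of the work surface, level with it; the furniture and walls round the work are solid. World frame = base frame: x ahead of the robot, y to its left, z up, the work surface at z = 0. Lengths are in m, angles in degrees, forces in N, time in s.
With the tool pointing down it reaches from about 0.275 to 0.85 m from the base axis. Payload 5.2 kg.
Tool frame: the origin (TCP) lies at the very end of the fingers, on their centre line; the grasp point (between the pads) lies 19 mm behind it; z points along the fingers, y is the line along which they close (so a half turn about z gives the same grasp; the last joint's range is limited). The gripper opens to 85 mm and grips with 20 to 120 N. Pads are 22 mm wide; open, the fingers measure 114 mm over their backs; the gripper's body (76 mm by 85 mm) begins 54 mm behind the grasp point. The pads swing forward as they close: fully open they stand 13 mm farther back than shut.
Start: joints at [-75.676, 14.817, 87.949, -0, 77.235, -11.62], TCP at [0.241, -0.495, 0.231] pointing down, gripper open.
Joint ranges: [-179.93, 179.93], [-52.35, 119.4], [10.71, 147.94], [-69.91, 249.91], [12.55, 155.21], [-178.61, 178.61]. Speed limits (degrees/s): [147.25, 147.25, 180, 180, 180, 180].

## Interface

Orientations are given as a 3x3 rotation matrix whose columns are the frame's x, y, z axes.
In Python, from rig import * gives the robot as it stands.
- The arm moves only by the shell command python3 -m inch 'ROWS' [FORCE]. ROWS is JSON, a list of rows, each an object of numbers: "rx", "ry", "rz": the turn, a rotation vector about the tool's x, y, z in rad; "dx", "dy", "dz": the shift along the tool's x, y, z in cm; "claw": the gripper command: -1 is fully open, 1 is shut, values between are in proportion. In form: [{"rx": .., "ry": .., "rz": .., "dx": .., "dy": .., "dz": .., "claw": ..}, ...]. A call has 1 to 8 rows; each row shifts and turns the commanded pose from where the row before left it, along the tool's axes as they then stand; what a row does not reach is not made up. A row lasts 1/12 s, in which the tool goes at most 41.7 mm and 7.16 degrees, less where a joint would pass 70% of its speed; a pose out of reach is approached as far as the arm can. A call is refused whole if a number of a shift passes 4.17 or a number of a turn 0.125, either way. A call with a gripper value outside its range is refused whole. The fingers move at their own pace and stop on an object; FORCE is the grip in N (left out, the last holds). Time passes only in rows, so rows that do not move let the fingers close. It gives the time, the measured TCP pose, the force, the opening and the grip force at its end, in the units of the state.
- observe(): the state, without advancing time (a new reading comes with each control period).
- grab_frame(name): name is "scene" or "side" or "wrist"; returns a dict with "color" (384x512x3 uint8, red, green, blue), "vfov" (degrees; the focal length in pixels is half the picture's height over the tangent of half this angle, whatever the lens; pixels are square), "cx", "cy" (the principal point, pixels), "rvec" (rotation vector, rad) and "tvec" (3), from world to camera coordinates, as OpenCV has them. Camera axes: x right, y down, z forward; pixel columns grow to the right and rows downward; lengths in m; the calibration is good to about 2 mm. A picture is of the moment at which its call begins. There is no depth.
- job_done(): hands the job in; it is judged then, once.
The state is a dict: "time_s": time; "joints": joint angles; "joint_vel": joint speeds; "joint_efforts": joint torques, N m; "tool_pos": TCP position; "tcp_rot": TCP orientation; "force": force on the tool from outside, world axes, zero at the start; "ft_torque": the same for the moment, N m; "grip_width": opening from 0.0 (shut) to 1.0 (fully open); "grip_force": force on a finger pad.
Only numpy, scipy, OpenCV 4.12 (cv2) and the standard library are available. Lean on these libraries where they do the work, as an engineer would, in place of code of your own. Each camera call takes 0.05 s, during which the arm holds its last target. There are 200 camera calls.

## Working session

There is one attempt and no reset: what is moved stays moved. The work goes in short steps, Python scripts to look and compute and a shell command to move; the robot and the scene stay as the last step left them, time stands still between calls to the robot, and variables do not carry over. Pictures are saved under pics/ and viewed, at most 10 in all, crops included, and the job is handed in when it is done.

```bash
mkdir -p pics; cat > h.py <<'E'
from rig import *
import numpy as np, cv2
def snap(n,f):
    g=grab_frame(n); cv2.imwrite('pics/'+f,g['color'][:,:,::-1]); 
    np.savez('pics/'+f+'.npz',**{k:g[k] for k in('vfov','cx','cy','rvec','tvec')}); return g
def cam(f):
    c=np.load('pics/'+f+'.npz'); R=cv2.Rodrigues(np.array(c['rvec'],float))[0]; t=np.array(c['tvec'],float).ravel()
    fl=192/np.tan(np.radians(float(c['vfov']))/2); return R,t,fl,float(c['cx']),float(c['cy'])
def ray(f,u,v):
    R,t,fl,cx,cy=cam(f); d=R.T@np.array([(u-cx)/fl,(v-cy)/fl,1]); return -R.T@t,d
def atz(f,u,v,z):
    o,d=ray(f,u,v); return o+d*(z-o[2])/d[2]
def proj(f,p):
    R,t,fl,cx,cy=cam(f); q=R@np.array(p)+t; return np.round([fl*q[0]/q[2]+cx,fl*q[1]/q[2]+cy],1)
E
python3 - <<'E'
from h import *
a=snap('scene','s0.png')['color'];b=snap('side','d0.png')['color']
o=observe();print(o['time_s'],o['tool_pos'],o['tcp_rot'])
for f in('s0.png','d0.png'):
    x=ray(f,256,192);print(x[0],x[1])
E
```

```text
0.1 [ 0.24050938 -0.49409459  0.23054694] [[ 8.99228869e-01  4.37478294e-01 -4.28874716e-04]
 [ 4.37478381e-01 -8.99227447e-01  1.63233639e-03]
 [ 3.28455823e-04 -1.65546742e-03 -9.99998576e-01]]
[0.12266133 0.492808   0.43718681] [ 0.55587778 -0.71454376 -0.42488487]
[ 0.40543507 -0.95384729  0.57986265] [ 0.21112329  0.82669539 -0.52186689]
```

View pics/s0.png

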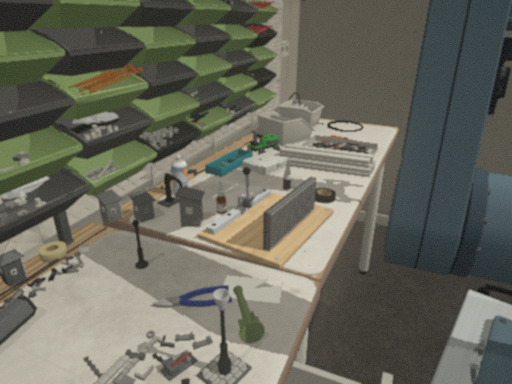

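View pics/d0.png

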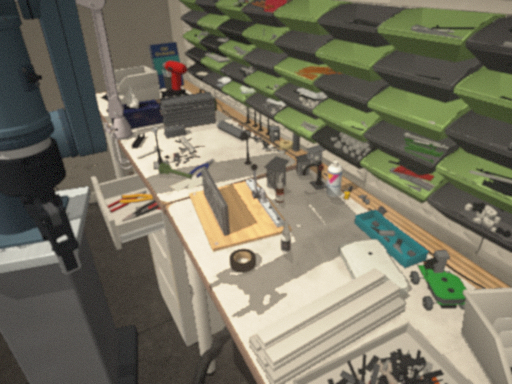

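The scene picture shows the jig around (265,225) with the plate at (290,212). In the side picture the jig is around (235,212) and the tape at (242,260). I'll enlarge both.

```bash
python3 - <<'E'
import cv2,numpy as np
a=cv2.imread('pics/s0.png')[150:270,150:350];b=cv2.imread('pics/d0.png')[140:280,150:350]
cv2.imwrite('pics/s0c.png',cv2.resize(a,None,fx=4,fy=4,interpolation=2));cv2.imwrite('pics/d0c.png',cv2.resize(b,None,fx=4,fy=4,interpolation=2))
E
```

```text
(no output)
```

View pics/s0c.png

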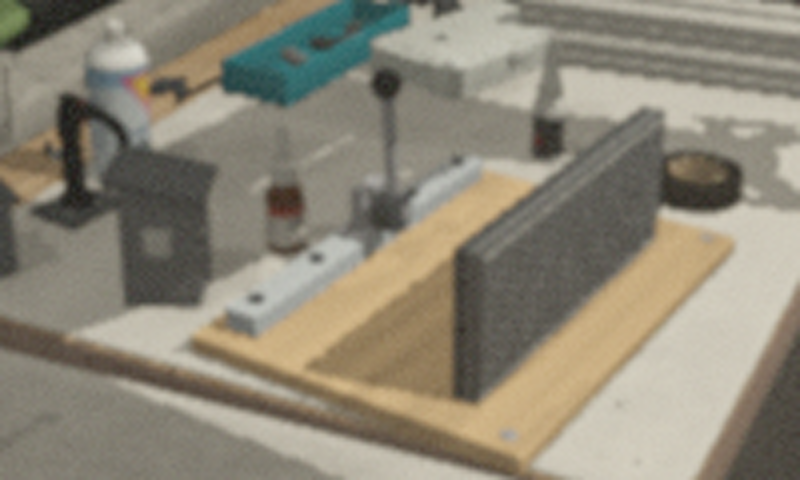

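View pics/d0c.png

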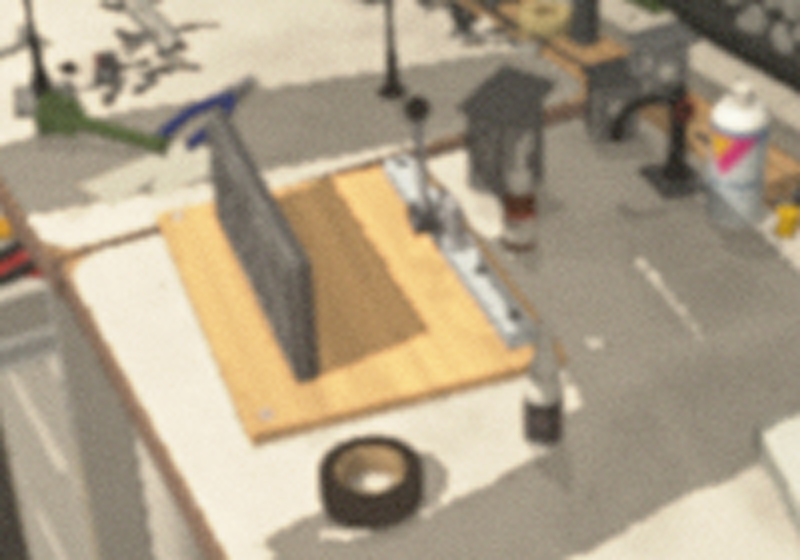

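The scene crop (4x, offset 150,150) shows board corners at (518,462), (193,338) and (733,238), the knob at (386,82), and the plate's near end at (457,245)–(478,400). The side crop (offset 150,140) shows board corners at (160,215) and (255,432), the knob at (417,109), and the plate's end at (297–318,378). The lever leans only slightly.

```bash
python3 - <<'E'
from h import *
from scipy.optimize import least_squares
S=lambda u,v:('s0.png',150+u/4,150+v/4)
D=lambda u,v:('d0.png',150+u/4,140+v/4)
J=[(S(518,462),(-.172,.135,.012)),(S(193,338),(.034,.135,.012)),(S(733,238),(-.172,-.135,.012)),
(D(160,215),(-.172,.135,.012)),(D(255,434),(-.172,-.135,.012)),(S(258,330),(0,.12,.012)),(D(515,347),(0,-.12,.012))]
def W(p,q):
    c,s=np.cos(p[2]),np.sin(p[2]);return np.array([p[0]+c*q[0]-s*q[1],p[1]+s*q[0]+c*q[1],q[2]])
def fit(L,x0,M): 
    r=least_squares(lambda p:np.concatenate([proj(o[0],M(p,q))-o[1:] for o,q in L]),x0,diff_step=1e-3)
    print(r.x,np.round(r.fun.reshape(-1,2),1).tolist());return r.x
j=fit(J,[.5,-.2,-.1],W)
def tri(*O):
    A=[];b=[]
    for o in O:
        c,d=ray(*o);d=d/np.linalg.norm(d);P=np.eye(3)-np.outer(d,d);A.append(P);b.append(P@c)
    return np.linalg.solve(sum(A),sum(b))
def injig(p):
    c,s=np.cos(j[2]),np.sin(j[2]);d=p-np.array([j[0],j[1],0]);return np.round([c*d[0]+s*d[1],-s*d[0]+c*d[1],d[2]],4)
k=tri(S(386,82),D(417,109));print('knob',k,injig(k))
# plate: standing; local (thickness t from underside toward -x, along y, z)
P=[(S(457,395),(0,.106,.012)),(S(478,400),(-.016,.106,.012)),(S(457,250),(0,.106,.098)),(S(487,265),(-.016,.106,.098)),
(S(662,112),(-.016,-.106,.098)),(D(299,380),(-.016,-.106,.012)),(D(318,375),(0,-.106,.012)),(D(312,262),(0,-.106,.098))]
p=fit(P,[.4,-.2,j[2]],W);print('plate mid underside',injig(np.array([p[0],p[1],0])),'rel yaw',np.degrees(p[2]-j[2]),np.degrees(j[2]))
for n,o in dict(oil=S(287,245),hut=S(160,300),glueS=S(548,155),glue=D(543,437),tape=D(372,500),oilD=D(518,245)).items():
    w=atz(*o,0);print(n,w,injig(w))
np.save('j.npy',j)
E
```

```text
[ 0.63273967 -0.13369882 -0.0826122 ] [[-14.7, -3.8], [-2.1, -9.8], [6.1, 3.2], [7.1, -4.8], [-11.2, -2.0], [-3.2, -5.0], [-6.4, 6.2]]
knob [ 0.61839579 -0.10973616  0.12411135] [-0.0163  0.0227  0.1241]
[ 0.5110433  -0.12804264 -0.06536765] [[-6.4, -3.7], [-5.7, -2.0], [-6.1, -4.6], [-7.4, -5.8], [8.3, 0.6], [-7.8, 3.1], [-6.1, 3.3], [-7.1, 2.3]]
plate mid underside [-0.1217 -0.0044  0.    ] rel yaw 0.9880394522037657 -4.7333301222783355
oil [ 0.69207981 -0.1012109   0.        ] [0.0565 0.0373 0.    ]
hut [ 0.70375308 -0.00609261  0.        ] [0.0602 0.133  0.    ]
glueS [ 0.63959751 -0.31344038  0.        ] [ 0.0217 -0.1786  0.    ]
glue [ 0.63927841 -0.30720158  0.        ] [ 0.0208 -0.1724  0.    ]
tape [ 0.52955992 -0.33049734  0.        ] [-0.0866 -0.2046  0.    ]
oilD [ 0.6907964 -0.1042188  0.       ] [0.0554 0.0342 0.    ]
```

```bash
sed -i 's/return np.round(\(\[fl\*.*\]\),1)/return np.array(\1)/' h.py; cat > fit0.py <<'E'
from h import *
from scipy.optimize import least_squares
S=lambda u,v:('s0.png',150+u/4,150+v/4)
D=lambda u,v:('d0.png',150+u/4,140+v/4)
J=[(S(518,462),(-.172,.135,.012)),(S(193,338),(.034,.135,.012)),(S(733,238),(-.172,-.135,.012)),
(D(160,215),(-.172,.135,.012)),(D(255,434),(-.172,-.135,.012)),(S(258,330),(0,.12,.012)),(D(515,347),(0,-.12,.012))]
def W(p,q):
    c,s=np.cos(p[2]),np.sin(p[2]);return np.array([p[0]+c*q[0]-s*q[1],p[1]+s*q[0]+c*q[1],q[2]])
def fit(L,x0,M): 
    r=least_squares(lambda p:np.concatenate([proj(o[0],M(p,q))-o[1:] for o,q in L]),x0)
    print(r.x,np.round(r.fun.reshape(-1,2),1).tolist());return r.x
j=fit(J,[.5,-.2,-.1],W)
def tri(*O):
    A=[];b=[]
    for o in O:
        c,d=ray(*o);d=d/np.linalg.norm(d);P=np.eye(3)-np.outer(d,d);A.append(P);b.append(P@c)
    return np.linalg.solve(sum(A),sum(b))
def injig(p):
    c,s=np.cos(j[2]),np.sin(j[2]);d=p-np.array([j[0],j[1],0]);return np.round([c*d[0]+s*d[1],-s*d[0]+c*d[1],d[2]],4)
k=tri(S(386,82),D(417,109));print('knob',k,injig(k))
P=[(S(457,395),(0,.106,.012)),(S(478,400),(-.016,.106,.012)),(S(457,250),(0,.106,.098)),(S(487,265),(-.016,.106,.098)),
(S(662,112),(-.016,-.106,.098)),(D(299,380),(-.016,-.106,.012)),(D(318,375),(0,-.106,.012)),(D(312,262),(0,-.106,.098))]
p=fit(P,[.4,-.2,j[2]],W);print('plate mid underside',injig(np.array([p[0],p[1],0])),'rel yaw',np.degrees(p[2]-j[2]),np.degrees(j[2]))
for n,o in dict(oil=S(287,245),hut=S(160,300),glueS=S(548,155),glue=D(543,437),tape=D(372,500),oilD=D(518,245)).items():
    w=atz(*o,0);print(n,w,injig(w))
np.save('j.npy',j)
E
python3 fit0.py
```

```text
[ 0.63084491 -0.11623476  0.10041791] [[0.8, -2.2], [-1.3, -1.7], [0.0, -1.6], [-1.2, -1.0], [-0.6, -0.3], [-0.9, 1.7], [-0.9, 0.7]]
knob [ 0.61839579 -0.10973616  0.12411135] [-0.0117  0.0077  0.1241]
[ 0.51069295 -0.1213924   0.11311178] [[-0.7, 1.0], [1.0, 2.1], [-0.2, -0.5], [-0.4, -2.1], [0.3, -0.8], [-0.7, 0.6], [0.8, 0.3], [0.1, -0.6]]
plate mid underside [-0.1201  0.0069  0.    ] rel yaw 0.7273053834424836 5.753522293281887
oil [ 0.69207981 -0.1012109   0.        ] [0.0624 0.0088 0.    ]
hut [ 0.70375308 -0.00609261  0.        ] [0.0836 0.1023 0.    ]
glueS [ 0.63959751 -0.31344038  0.        ] [-0.0111 -0.1971  0.    ]
glue [ 0.63927841 -0.30720158  0.        ] [-0.0108 -0.1909  0.    ]
tape [ 0.52955992 -0.33049734  0.        ] [-0.1223 -0.203   0.    ]
oilD [ 0.6907964 -0.1042188  0.       ] [0.0609 0.0059 0.    ]
```

```bash
cat >> h.py <<'E'
def jp():
    j=np.load('j.npy');o=observe();p=np.array(o['tool_pos']);c,s=np.cos(j[2]),np.sin(j[2]);d=p[:2]-j[:2]
    R=np.array(o['tcp_rot']);print('t',round(o['time_s'],2),'jig mm',np.round(1e3*np.array([c*d[0]+s*d[1],-s*d[0]+c*d[1],p[2]]),1),'yaw err',round(np.degrees(np.arctan2(R[1,0],R[0,0])-j[2]),2),'z',np.round(R[:,2],3),'F',np.round([c*o['force'][0]+s*o['force'][1],-s*o['force'][0]+c*o['force'][1],o['force'][2]],1),'w',o['grip_width'])
E
python3 -m inch '[{"rz":0.118},{"rz":0.118},{"rz":0.118},{"dx":2,"dy":-3},{"dx":2,"dy":-3},{"dx":2,"dy":-3},{"dx":2,"dy":-3},{"dx":2,"dy":-3}]'; python3 -c 'from h import *;jp()'
```

```text
t 0.1 jig mm [-426.2 -336.8  230.5] yaw err 20.19 z [-0.     0.002 -1.   ] F [ 0.9  0.4 -0.6] w 0.9996203092853193$[0]: bad value
```

```bash
python3 -m inch '[{"rx":0,"ry":0,"rz":0.118,"dx":0,"dy":0,"dz":0,"claw":-1},{"rx":0,"ry":0,"rz":0.118,"dx":0,"dy":0,"dz":0,"claw":-1},{"rx":0,"ry":0,"rz":0.118,"dx":0,"dy":0,"dz":0,"claw":-1},{"rx":0,"ry":0,"rz":0,"dx":2,"dy":-3,"dz":0,"claw":-1},{"rx":0,"ry":0,"rz":0,"dx":2,"dy":-3,"dz":0,"claw":-1},{"rx":0,"ry":0,"rz":0,"dx":2,"dy":-3,"dz":0,"claw":-1},{"rx":0,"ry":0,"rz":0,"dx":2,"dy":-3,"dz":0,"claw":-1}]'; python3 -c 'from h import *;jp()'
```

```text
time_s: 0.68
tool_pos: [0.3086, -0.3657, 0.2307]
tcp_rot: [[0.995, 0.097, -0.0], [0.097, -0.995, 0.001], [-0.0, -0.001, -1.0]]
force: [0.9, 0.0, -0.4]
grip_width: 1.0
grip_force: 0.0
t 0.68 jig mm [-345.7 -215.9  230.7] yaw err -0.16 z [-0.     0.001 -1.   ] F [ 0.9 -0.1 -0.4] w 1.0002144842116742
```

```bash
python3 -m inch '[{"rx":0,"ry":0,"rz":0,"dx":1.8,"dy":-2.8,"dz":0,"claw":-1},{"rx":0,"ry":0,"rz":0,"dx":1.8,"dy":-2.8,"dz":0,"claw":-1},{"rx":0,"ry":0,"rz":0,"dx":1.8,"dy":-2.8,"dz":0,"claw":-1},{"rx":0,"ry":0,"rz":0,"dx":1.8,"dy":-2.8,"dz":0,"claw":-1},{"rx":0,"ry":0,"rz":0,"dx":1.8,"dy":-2.8,"dz":0,"claw":-1},{"rx":0,"ry":0,"rz":0,"dx":1.8,"dy":-2.8,"dz":0,"claw":-1},{"rx":0,"ry":0,"rz":0,"dx":1.8,"dy":-2.8,"dz":0,"claw":-1},{"rx":0,"ry":0,"rz":0,"dx":1.8,"dy":-2.8,"dz":0,"claw":-1}]'; python3 - <<'E'
from h import *
jp();snap('wrist','w0.png')
E
```

```text
time_s: 1.35
tool_pos: [0.4298, -0.1285, 0.2311]
tcp_rot: [[0.995, 0.098, -0.0], [0.098, -0.995, 0.0], [-0.0, -0.0, -1.0]]
force: [0.5, -0.0, -0.1]
grip_width: 1.002
grip_force: 0.0
t 1.35 jig mm [-201.2    8.   231.1] yaw err -0.1 z [-0.  0. -1.] F [ 0.5 -0.1 -0.1] w 1.0016430871164055
```

View pics/w0.png

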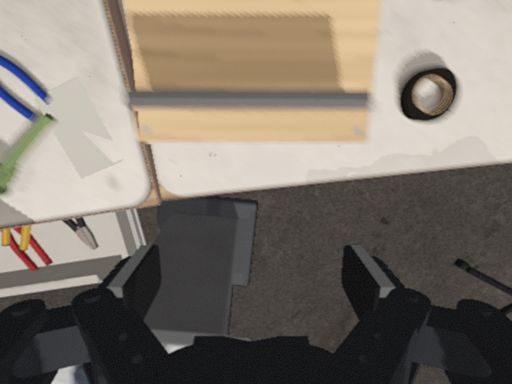

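The wrist picture shows the plate's top edge from (130,100) to (369,100), square to the tool. The board's front corners are at (140,142) and (367,142), and the fingers are at (135,280) and (370,280).

```bash
python3 - <<'E'
from h import *
j=np.load('j.npy')
def ij(p):
    c,s=np.cos(j[2]),np.sin(j[2]);d=p[:2]-j[:2];return np.round(1e3*np.array([c*d[0]+s*d[1],-s*d[0]+c*d[1]]),1)
for u,v,z in [(131,93,.098),(131,107,.098),(369,93,.098),(369,107,.098),(140,142,.012),(367,142,.012)]: print(ij(atz('w0.png',u,v,z)))
E
python3 -m inch '[{"rx":0,"ry":0,"rz":0,"dx":0,"dy":0,"dz":4,"claw":-1},{"rx":0,"ry":0,"rz":0,"dx":0,"dy":0,"dz":4,"claw":-1},{"rx":0,"ry":0,"rz":0,"dx":0,"dy":0,"dz":4,"claw":-1},{"rx":0,"ry":0,"rz":0,"dx":0,"dy":0,"dz":3.5,"claw":-1},{"rx":0,"ry":0,"rz":0,"dx":0,"dy":0,"dz":1,"claw":-1},{"rx":0,"ry":0,"rz":0,"dx":0,"dy":0,"dz":0,"claw":-1}]' | head -2; python3 -c 'from h import *;jp()'
```

```text
[-120.   109.5]
[-131.5  110.8]
[-120.2  -93.9]
[-131.8  -95.1]
[-171.1  136.9]
[-171.4 -128.9]
time_s: 1.9
tool_pos: [0.4268, -0.1287, 0.063]
t 1.9 jig mm [-204.3    8.1   63. ] yaw err -0.09 z [-0.007  0.004 -1.   ] F [-0.   1.  -0.7] w 1.0005578935561112
```

```bash
python3 -m inch '[{"rx":0,"ry":0,"rz":0,"dx":2.2,"dy":0,"dz":0,"claw":-1},{"rx":0,"ry":0,"rz":0,"dx":2,"dy":0,"dz":0,"claw":-1},{"rx":0,"ry":0,"rz":0,"dx":0.5,"dy":0,"dz":0,"claw":-1},{"rx":0,"ry":0,"rz":0,"dx":0.5,"dy":0,"dz":0,"claw":-1},{"rx":0,"ry":0,"rz":0,"dx":0.5,"dy":0,"dz":0,"claw":-1},{"rx":0,"ry":0,"rz":0,"dx":0.5,"dy":0,"dz":0,"claw":-1},{"rx":0,"ry":0,"rz":0,"dx":0.5,"dy":0,"dz":0,"claw":-1},{"rx":0,"ry":0,"rz":0,"dx":0.5,"dy":0,"dz":0,"claw":-1}]' | head -1; python3 -c 'from h import *;jp()';  python3 -m inch '[{"rx":0,"ry":0,"rz":0,"dx":0.5,"dy":0,"dz":0,"claw":-1},{"rx":0,"ry":0,"rz":0,"dx":0.5,"dy":0,"dz":0,"claw":-1},{"rx":0,"ry":0,"rz":0,"dx":0.5,"dy":0,"dz":0,"claw":-1},{"rx":0,"ry":0,"rz":0,"dx":0,"dy":0,"dz":0,"claw":-1},{"rx":0,"ry":0,"rz":0,"dx":0,"dy":0,"dz":0,"claw":-1}]' | head -1; python3 - <<'E'
from h import *
jp();g=snap('wrist','w1.png');h=snap('side','d1.png')
cv2.imwrite('pics/c1.png',np.hstack([cv2.imread('pics/w1.png'),cv2.resize(cv2.imread('pics/d1.png')[140:280,150:250],None,fx=2.74,fy=2.743)])[:384,:780])
E
```

```text
time_s: 2.57
t 2.57 jig mm [-129.5    6.2   66.5] yaw err -0.11 z [ 0. -0. -1.] F [0.  0.1 0.8] w 1.003857037793573
time_s: 2.98
t 2.98 jig mm [-114.4    6.2   66.2] yaw err -0.07 z [-0.  0. -1.] F [-0.3  0.3 -0.3] w 1.0001578189946596
```

View pics/c1.png

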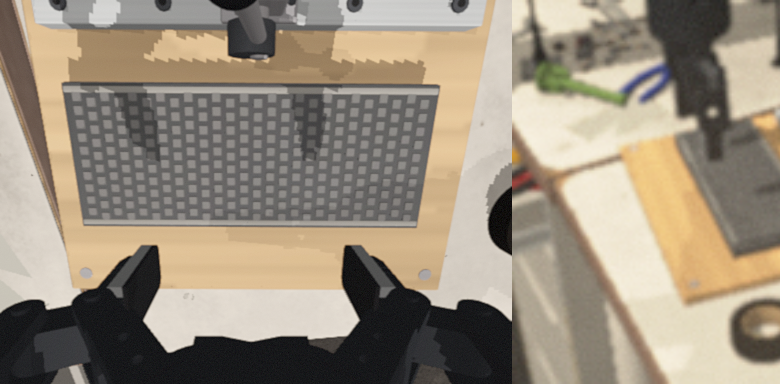

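The plate now lies flat, cobbles up, square between fence and fingers. Its front edge runs (84,225)–(416,225), its far edge is at row 86, and the cam is at (251,40).

```bash
python3 - <<'E'
from h import *
j=np.load('j.npy')
def ij(p):
    c,s=np.cos(j[2]),np.sin(j[2]);d=p[:2]-j[:2];return np.round(1e3*np.array([c*d[0]+s*d[1],-s*d[0]+c*d[1]]),1)
for u,v,z in [(84,221,.028),(416,221,.028),(63,85,.028),(440,85,.028)]: print(ij(atz('w1.png',u,v,z)))
E
python3 -m inch '[{"rx":0,"ry":0,"rz":0,"dx":-2.5,"dy":0,"dz":0,"claw":-1},{"rx":0,"ry":0,"rz":0,"dx":-2.5,"dy":0,"dz":0,"claw":-1},{"rx":0,"ry":0,"rz":0,"dx":-1,"dy":0,"dz":0,"claw":-1},{"rx":0,"ry":0,"rz":0,"dx":0,"dy":0,"dz":2.5,"claw":-1},{"rx":0,"ry":0,"rz":0,"dx":0,"dy":0,"dz":2,"claw":-1},{"rx":0,"ry":0,"rz":0,"dx":0,"dy":0,"dz":1.2,"claw":-1},{"rx":0,"ry":0,"rz":0,"dx":0,"dy":0,"dz":0,"claw":-1}]' | head -1;python3 -c 'from h import *;jp()'
```

```text
[-113.5  110.5]
[-113.7  -98.6]
[-32.7 110. ]
[-32.9 -99.9]
time_s: 3.67
t 3.67 jig mm [-176.1    7.1    7.4] yaw err -0.13 z [-0.004  0.002 -1.   ] F [-0.6 -0.7  0.4] w 1.0033451922532204
```

```bash
python3 -m inch '[{"rx":0,"ry":0,"rz":0,"dx":2,"dy":0,"dz":0,"claw":-1},{"rx":0,"ry":0,"rz":0,"dx":2,"dy":0,"dz":0,"claw":-1},{"rx":0,"ry":0,"rz":0,"dx":0.5,"dy":0,"dz":0,"claw":-1},{"rx":0,"ry":0,"rz":0,"dx":0.5,"dy":0,"dz":0,"claw":-1},{"rx":0,"ry":0,"rz":0,"dx":0.5,"dy":0,"dz":0,"claw":-1},{"rx":0,"ry":0,"rz":0,"dx":0.5,"dy":0,"dz":0,"claw":-1},{"rx":0,"ry":0,"rz":0,"dx":0,"dy":0,"dz":0,"claw":-1}]' | head -1; python3 -c 'from h import *;jp()';  python3 -m inch '[{"rx":0,"ry":0,"rz":0,"dx":0.4,"dy":0,"dz":0,"claw":-1},{"rx":0,"ry":0,"rz":0,"dx":0.4,"dy":0,"dz":0,"claw":-1},{"rx":0,"ry":0,"rz":0,"dx":0,"dy":0,"dz":0,"claw":-1}]' | head -1; python3 - <<'E'
from h import *
jp();g=snap('wrist','w2.png')
E
```

```text
time_s: 4.25
t 4.25 jig mm [-114.1    6.1    9.6] yaw err -0.09 z [ 0.001 -0.    -1.   ] F [-0.6  0.2  0.7] w 0.9982738795289157
time_s: 4.5
t 4.5 jig mm [-105.9    6.     9.4] yaw err -0.1 z [ 0.001 -0.    -1.   ] F [ 0.3  0.5 -0.3] w 1.0003306758539074
```

View pics/w2.png

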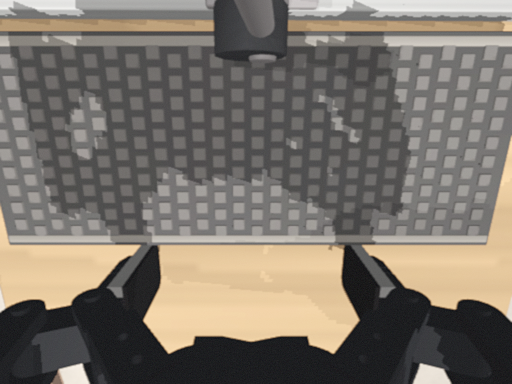

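The fingers meet the plate's front edge at row 243. A strip of board about 10 mm wide still shows before the fence (rows 20–33), and the plate runs under the cam. I'll keep pushing.

```bash
python3 -m inch '[{"rx":0,"ry":0,"rz":0,"dx":0.3,"dy":0,"dz":0,"claw":-1},{"rx":0,"ry":0,"rz":0,"dx":0.3,"dy":0,"dz":0,"claw":-1},{"rx":0,"ry":0,"rz":0,"dx":0.2,"dy":0,"dz":0,"claw":-1},{"rx":0,"ry":0,"rz":0,"dx":0,"dy":0,"dz":0,"claw":-1}]' | head -1; python3 -c 'from h import *;jp()';  python3 -m inch '[{"rx":0,"ry":0,"rz":0,"dx":0.2,"dy":0,"dz":0,"claw":-1},{"rx":0,"ry":0,"rz":0,"dx":0,"dy":0,"dz":0,"claw":-1}]' | head -1; python3 -c 'from h import *;jp()'
```

```text
time_s: 4.88
t 4.88 jig mm [-99.    6.4   9.1] yaw err -0.09 z [-0.001  0.    -1.   ] F [-3.2  0.7  0.9] w 0.9979882829549777
time_s: 5.05
t 5.05 jig mm [-98.8   6.6   9. ] yaw err -0.1 z [-0.005  0.001 -1.   ] F [-8.7 -1.3  5. ] w 0.9992070510463053
```

```bash
python3 -m inch '[{"rx":0,"ry":0,"rz":0,"dx":0.2,"dy":0,"dz":0,"claw":-1},{"rx":0,"ry":0,"rz":0,"dx":0,"dy":0,"dz":0,"claw":-1}]' | head -1; python3 -c 'from h import *;jp()'
```

```text
time_s: 5.22
t 5.22 jig mm [-98.7   6.6   8.9] yaw err -0.09 z [-0.008  0.001 -1.   ] F [-14.3  -2.2   9.2] w 0.9987800402893651
```

```bash
python3 -m inch '[{"rx":0,"ry":0,"rz":0,"dx":-0.8,"dy":0,"dz":0,"claw":-1},{"rx":0,"ry":0,"rz":0,"dx":-2,"dy":0,"dz":0,"claw":-1},{"rx":0,"ry":0,"rz":0,"dx":-1,"dy":0,"dz":-2,"claw":-1},{"rx":0,"ry":0,"rz":0,"dx":0,"dy":0,"dz":-4,"claw":0.5},{"rx":0,"ry":0,"rz":0,"dx":0,"dy":0,"dz":-4,"claw":1},{"rx":0,"ry":0,"rz":0,"dx":0,"dy":0,"dz":-4,"claw":1},{"rx":0,"ry":0,"rz":0,"dx":0,"dy":0,"dz":-4,"claw":1},{"rx":0,"ry":0,"rz":0,"dx":0,"dy":0,"dz":0,"claw":1}]' | head -1; python3 - <<'E'
from h import *
jp();g=snap('wrist','w3.png')
E
```

```text
time_s: 5.88
t 5.88 jig mm [-128.1    3.7  198. ] yaw err -0.07 z [ 0.015 -0.007 -1.   ] F [ 1.6 -0.9  1.2] w 0.2960937377228214
```

View pics/w3.png

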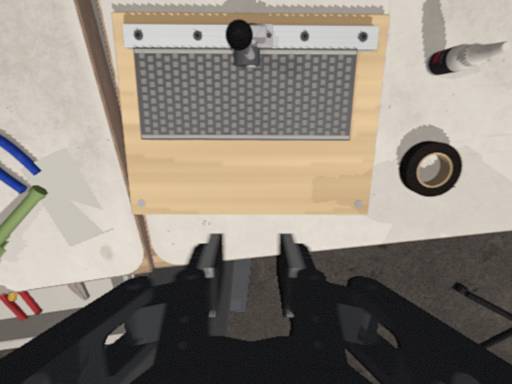

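The plate's far edge lies along the fence at row 48, parallel to it. The knob is at (240,35), upright, and all bystanders are undisturbed. Next I go to the lever's −y side with the fingers shut.

```bash
python3 - <<'E'
from h import *
j=np.load('j.npy')
def ij(p):
    c,s=np.cos(j[2]),np.sin(j[2]);d=p[:2]-j[:2];return np.round(1e3*np.array([c*d[0]+s*d[1],-s*d[0]+c*d[1]]),1)
for u,v,z in [(240,35,.125),(136,49,.026),(357,49,.026),(141,137,.028),(350,137,.028)]: print(ij(atz('w3.png',u,v,z)))
E
python3 -m inch '[{"rx":0,"ry":0,"rz":0,"dx":2.5,"dy":0.8,"dz":0,"claw":1},{"rx":0,"ry":0,"rz":0,"dx":2.5,"dy":0.8,"dz":0,"claw":1},{"rx":0,"ry":0,"rz":0,"dx":2.5,"dy":0.8,"dz":0,"claw":1},{"rx":0,"ry":0,"rz":0,"dx":2.5,"dy":0.8,"dz":0,"claw":1},{"rx":0,"ry":0,"rz":0,"dx":1.8,"dy":0,"dz":0,"claw":1},{"rx":0,"ry":0,"rz":0,"dx":0,"dy":0,"dz":0,"claw":1},{"rx":0,"ry":0,"rz":0,"dx":0,"dy":0,"dz":0,"claw":1}]' | head -1;python3 -c 'from h import *;jp()'
```

```text
[-12.8   9.1]
[ -3.4 109.4]
[ -3.2 -99.4]
[-85.  111.8]
[-85.3 -99. ]
time_s: 6.52
t 6.52 jig mm [-14.9 -25.5 187.1] yaw err -0.05 z [-0.003  0.001 -1.   ] F [-0.1 -0.1  0.6] w 0.000492435717401064
```

```bash
python3 -m inch '[{"rx":0,"ry":0,"rz":0,"dx":0.25,"dy":0.4,"dz":2.5,"claw":1},{"rx":0,"ry":0,"rz":0,"dx":0,"dy":0,"dz":3,"claw":1},{"rx":0,"ry":0,"rz":0,"dx":0,"dy":0,"dz":2.5,"claw":1},{"rx":0,"ry":0,"rz":0,"dx":0,"dy":0,"dz":0,"claw":1},{"rx":0,"ry":0,"rz":0,"dx":0,"dy":0,"dz":0,"claw":1}]' | head -1;python3 - <<'E'
from h import *
jp()
a=snap('scene','s4.png');b=snap('wrist','w4.png')
cv2.imwrite('pics/c4.png',np.hstack([cv2.resize(cv2.imread('pics/s4.png')[130:250,180:280],None,fx=3.2,fy=3.2),cv2.imread('pics/w4.png')[:,40:480]]))
E
```

```text
time_s: 6.93
t 6.93 jig mm [-14.3 -29.1 107.8] yaw err -0.1 z [-0.004  0.002 -1.   ] F [0.2 0.4 0.6] w 0.0019048150060588024
```

View pics/c4.png

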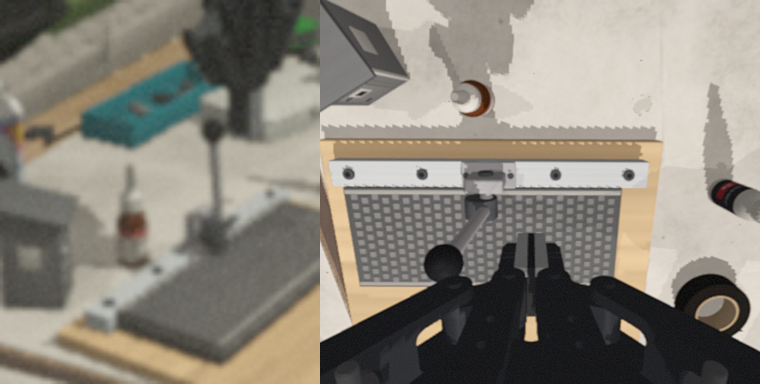

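The left panel shows the fingers beside the knob. The wrist panel shows the shut fingertips at (530,240) to the right of (−y of) the rod, with the knob at (443,265). Now I push along the arc.

```bash
python3 -m inch '[{"rx":0,"ry":0,"rz":0,"dx":0.2,"dy":-1.0,"dz":0.3,"claw":1},{"rx":0,"ry":0,"rz":0,"dx":0,"dy":-0.6,"dz":0,"claw":1},{"rx":0,"ry":0,"rz":0,"dx":0,"dy":-0.5,"dz":0.05,"claw":1},{"rx":0,"ry":0,"rz":0,"dx":0,"dy":-0.5,"dz":0.05,"claw":1},{"rx":0,"ry":0,"rz":0,"dx":0,"dy":-0.9,"dz":0.25,"claw":1},{"rx":0,"ry":0,"rz":0,"dx":0,"dy":-0.85,"dz":0.35,"claw":1},{"rx":0,"ry":0,"rz":0,"dx":0,"dy":-0.8,"dz":0.5,"claw":1}]' | head -1;python3 -c 'from h import *;jp()'
```

```text
time_s: 7.62
t 7.62 jig mm [-9.8 22.5 94.4] yaw err -0.08 z [ 0.001 -0.    -1.   ] F [ 0.2 -1.4  1.4] w -0.0017078012126492347
```

```bash
python3 -m inch '[{"rx":0,"ry":0,"rz":0,"dx":-0.2,"dy":-0.7,"dz":0.7,"claw":1},{"rx":0,"ry":0,"rz":0,"dx":0,"dy":-0.6,"dz":0.7,"claw":1},{"rx":0,"ry":0,"rz":0,"dx":0,"dy":-0.5,"dz":0.8,"claw":1},{"rx":0,"ry":0,"rz":0,"dx":0,"dy":-0.4,"dz":0.85,"claw":1},{"rx":0,"ry":0,"rz":0,"dx":0,"dy":-0.2,"dz":0.9,"claw":1},{"rx":0,"ry":0,"rz":0,"dx":0,"dy":0,"dz":0,"claw":1}]' | head -1;python3 -c 'from h import *;jp()'; python3 -m inch '[{"rx":0,"ry":0,"rz":0,"dx":0,"dy":-0.1,"dz":0.4,"claw":1},{"rx":0,"ry":0,"rz":0,"dx":0,"dy":0,"dz":0.4,"claw":1},{"rx":0,"ry":0,"rz":0,"dx":0,"dy":0,"dz":0,"claw":1}]' | head -1;python3 -c 'from h import *;jp()'
```

```text
time_s: 8.12
t 8.12 jig mm [-12.7  47.3  53.2] yaw err -0.06 z [-0.002  0.002 -1.   ] F [ 0.1  0.  -0. ] w -0.0017966452049794186
time_s: 8.37
t 8.37 jig mm [-12.4  47.5  46.5] yaw err -0.09 z [-0.001  0.001 -1.   ] F [-0.4  2.8  3.8] w -0.000795016728929281
```

```bash
python3 -m inch '[{"rx":0,"ry":0,"rz":0,"dx":0,"dy":0,"dz":0.2,"claw":1},{"rx":0,"ry":0,"rz":0,"dx":0,"dy":0,"dz":0,"claw":1}]' | head -1;python3 -c 'from h import *;jp()'; python3 -m inch '[{"rx":0,"ry":0,"rz":0,"dx":0,"dy":0,"dz":0.2,"claw":1},{"rx":0,"ry":0,"rz":0,"dx":0,"dy":0,"dz":0,"claw":1}]' | head -1;python3 -c 'from h import *;jp()'
```

```text
time_s: 8.53
t 8.53 jig mm [-12.3  47.5  44.9] yaw err -0.1 z [-0.001  0.001 -1.   ] F [-1.6  4.6  7.9] w -0.0028741288006148666
time_s: 8.7
t 8.7 jig mm [-12.2  47.5  44.5] yaw err -0.09 z [-0.     0.001 -1.   ] F [-5.2  5.  18.4] w -0.0003260422758301673
```

```bash
python3 -m inch '[{"rx":0,"ry":0,"rz":0,"dx":0,"dy":0,"dz":-1,"claw":1},{"rx":0,"ry":0,"rz":0,"dx":0,"dy":0,"dz":-4,"claw":1},{"rx":0,"ry":0,"rz":0,"dx":-2,"dy":0,"dz":-3.5,"claw":1},{"rx":0,"ry":0,"rz":0,"dx":-3,"dy":0,"dz":-3,"claw":1},{"rx":0,"ry":0,"rz":0,"dx":-3,"dy":0,"dz":-3,"claw":1},{"rx":0,"ry":0,"rz":0,"dx":-3,"dy":0,"dz":0,"claw":1},{"rx":0,"ry":0,"rz":0,"dx":0,"dy":0,"dz":0,"claw":1},{"rx":0,"ry":0,"rz":0,"dx":0,"dy":0,"dz":0,"claw":1}]' | head -1;python3 - <<'E'
from h import *
jp()
a=snap('side','d5.png');b=snap('wrist','w5.png')
cv2.imwrite('pics/c5.png',np.hstack([cv2.resize(cv2.imread('pics/d5.png')[140:260,190:290],None,fx=3.2,fy=3.2),cv2.imread('pics/w5.png')[:,40:480]]))
j=np.load('j.npy')
E
```

```text
time_s: 9.37
t 9.37 jig mm [-122.2   46.7  186.8] yaw err -0.16 z [-0. -0. -1.] F [0.7 0.  0.2] w 0.001107532584554297
```

View pics/c5.png

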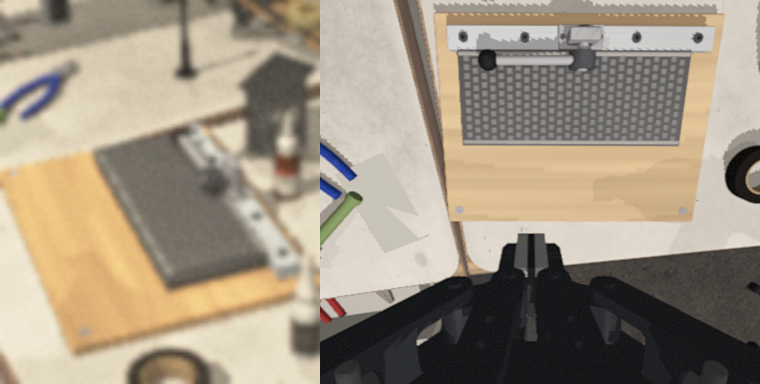

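The lever lies level along the fence, with the knob at (487,60). The plate is flat and snug at row 52, the bystanders stand where they were, and the robot is clear.

```bash
python3 -c 'from rig import *;print(job_done())'
```

```text
the job is handed in; nothing more can be done
None
```

I tipped the section flat, pushed it snug against the fence and pushed the clamp lever down to its stop; the job was handed in after about 9.4 s of robot time. The final pictures show everything in place, but I didn't measure the cam's force on the section, and the hand-in returned no verdict.

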